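# Shift the sample carriers round the curing tray

### The arm

A 6-joint arm with a two-finger parallel gripper is mounted at the origin on the work surface. World frame = base frame: x ahead of the robot, y to its left, z up, the work surface at z = 0. Lengths are in mm, angles in rad, forces in N, time in s.
With the tool pointing down it reaches from about 275 to 1000 mm from the base axis. Payload 8.4 kg.
Tool frame: the origin (TCP) lies midway between the tips of the shut fingers; the grasp point (between the pads) lies 19 mm behind it; z points along the fingers, y is the direction in which the jaws open and shut (so a half turn about z gives the same grasp; the last joint's range is limited). The gripper opens to 85 mm and grips with 20 to 120 N. Pads are 22 mm wide; open, the fingers measure 114 mm over their backs; the gripper's body (76 mm by 85 mm) begins 54 mm behind the grasp point. The pads swing forward as they close: fully open they stand 13 mm farther back than shut.
Start: joints at [-1.21, 0.353, 1.633, -0, 1.155, -0.002], TCP at [221.807, -584.32, 210.481] pointing down, gripper open.
Joint ranges: [-2.63, 2.63], [-0.92, 2.1], [0.06, 2.66], [-1.3, 4.44], [0, 2.69], [-3.02, 3.02]. Speed limits (rad/s): [2.22, 2.22, 2.79, 3.14, 3.14, 3.14].

### API

Orientations are given as [roll, pitch, yaw] about the fixed x, y, z axes, in that order (R = Rz(yaw) Ry(pitch) Rx(roll)).
In Python, from rig import r gives the robot as it stands. The module is installed in compiled form; this text tells all that it offers.
- The arm moves only by the tool drive_tool, never from a script. Its argument "moves" is a list of rows, each a list of 3 entries, a list of its own where there are three numbers: the closure, from 0 (fully open) to 1 (shut), then the shift along the tool's x, y, z in cm, then the turn about the tool's z in degrees. In form: [[claw, [dx, dy, dz], roll], ...]. A call has 1 to 12 rows; each row is the pose to reach, as a shift and turn from the pose measured when the call began, along the tool's axes at that moment; what a row does not reach only later rows make up. A row lasts 1/8 s, in which the tool goes at most 62.5 mm and 10.7 degrees, less where a joint would pass 70% of its speed; a pose out of reach is approached as far as the arm can. A call with a gripper value outside its range is refused whole. The fingers move at their own pace and stop on an object; "grip_force" is the grip in N (left out, the last holds). Time passes only in rows, so rows that repeat a pose let the fingers close. It gives the time, the measured TCP pose, the force and the opening at its end, in the units of the state.
- r.sense(): the state, without advancing time (a new reading comes with each control period).
- r.grab_frame(name): name is "scene" or "top" or "wrist"; returns a dict with "color" (400x640x3 uint8, red, green, blue), "fx", "fy", "cx", "cy" (pixels), "pose" (4x4, takes a point from camera to world coordinates); the wrist camera has in their place "hand_eye" (4x4, takes a point from camera to tool coordinates, whose origin is the TCP and whose axes are the flange's). Camera axes: x right, y up, looking along -z (the intrinsics and any distortion apply to the point x, -y, -z); pixel columns grow to the right and rows downward; lengths in mm; the calibration is good to about 2 mm. A picture is of the moment at which its call begins: read the wrist's pose just before it. There is no depth.
- r.sign_off(): hands the job in, once; it reports no verdict.
Trained networks look in the newest picture that a camera, given by its name, has taken for a name from the list of things; names that differ only in an ending like _2 or _b are one class to them, and where a whole thing is asked for, a point or a joint stands for the part that bears it (a point fixed in the world has none). Each returns a list of dicts, best first, with "score" (0 to 1); they miss things now and then, are a little off and sometimes report something else, mostly with a low value. They report only what shows in the picture. A call takes as long as a camera call. They do not tell look-alikes from the thing itself.
- r.outline_of(thing, camera): "mask" (400x640 bool, what is visible of it) and "at" ([column, row] in pixels, amid what is visible of it).
- r.spot_point(thing, camera): "at" ([column, row] in pixels: a listed point, or the origin of a listed thing).
The state is a dict: "clock": time; "qpos": joint angles; "qvel": joint speeds; "joint_efforts": joint torques, N m; "eef_pos": TCP position; "tcp_rot": TCP orientation; "contact_force": force on the tool from outside, world axes, zero at the start; "wrist_torque": the same for the moment, N m; "opening": opening from 0.0 (shut) to 1.0 (fully open).
Only numpy, scipy, OpenCV 4.12 (cv2) and the standard library are available. Lean on these libraries where they do the work, as an engineer would, in place of code of your own. Each camera call takes 0.05 s, during which the arm holds its last target.

### The job

Move the sample carriers on by one place in the curing tray, sliding them one at a time and never lifting or tipping them: first the pink one into the empty bay, then the gold one into the bay the pink one has left, then the white one into the bay the gold one has left. Push each one fully home and keep it pressed gently against the stop strip on the tray wall ahead of it for a moment (enough to feel it bear, never hard: the leaf shakes off) before you go on to the next. Leave everything else on the bench where it is.

Things in the scene. Friction and masses are not known exactly. Their poses are not given: they have to be found in the camera images.
- rim: Dark wooden rim of the square curing tray, fixed, hard. Origin: tray centre, on the top of its bed (8 mm over the table); z up, x and y parallel to its sides. Inside 156 x 156 mm; walls 12 mm thick, 20 mm high over the bed, each lined with a brass stop strip (see end_wall). Holds 2 x 2 bays, no partitions; carriers slide along x or y, with play beside them.
- pink_bay (a point): Middle of the bay at the tray's (+x,+y) corner, on the bed, 35 mm from the tray centre in x and y; pink corner caps on the rim, pink floor square. Starts empty; the pink carrier's new place.
- cream_bay (a point): Middle of the bay at the tray's (-x,-y) corner, on the bed, 35 mm from the centre in x and y; cream corner caps. Starts with the gold carrier in it; the white carrier's new place. Pink and white start in the other two bays, either way round.
- end_wall (a point): Middle of the rim's +x inner face; all 4 alike. Its brass strip is set 1 to 7 mm proud, differently each time and unmeasured, and does not yield: a carrier meets it with its centre 38 to 44 mm from the tray centre, found by feel. Hold it there for half a second with 5 to 12 N felt at the tool (sliding friction takes 1 to 4 N of that). Over 25 N, even for an instant, shakes leaf off: creep.
- pink_knob (a point): pink sample carrier: a grey block 66 x 66 mm and 18 mm high (about 0.22 kg, varies) with a pink face and an upright square light-wood knob on its middle, 18 x 18 mm, 26 mm tall (from 18 to 44 mm over the carrier's underside), sides parallel to the block's. This point lies on its vertical centre line in the middle of the knob, 31 mm over its underside, 13 mm under the knob's top; axes parallel to the block's sides.
- pink: the same pink carrier, origin at the centre of its underside. Light and top-heavy to push: shoved at the knob without a grip, it begins to tip at about 3 N once against a strip.
- gold_knob (a point): gold sample carrier: a grey block 66 x 66 mm and 18 mm high (about 0.22 kg, varies) with a gold face and an upright square light-wood knob on its middle, 18 x 18 mm, 26 mm tall (from 18 to 44 mm over the carrier's underside), sides parallel to the block's. This point lies on its vertical centre line in the middle of the knob, 31 mm over its underside, 13 mm under the knob's top; axes parallel to the block's sides.
- gold: the same gold carrier, origin at the centre of its underside. Light and top-heavy to push: shoved at the knob without a grip, it begins to tip at about 3 N once against a strip.
- white_knob (a point): white (cream) sample carrier: a grey block 66 x 66 mm and 18 mm high (about 0.22 kg, varies) with a white (cream) face and an upright square light-wood knob on its middle, 18 x 18 mm, 26 mm tall (from 18 to 44 mm over the carrier's underside), sides parallel to the block's. This point lies on its vertical centre line in the middle of the knob, 31 mm over its underside, 13 mm under the knob's top; axes parallel to the block's sides.
- white: the same white (cream) carrier, origin at the centre of its underside. Light and top-heavy to push: shoved at the knob without a grip, it begins to tip at about 3 N once against a strip.
- spare: spare blue carrier, standing on the table beside the tray: same shape as the others; origin on its axis at table level. To be left alone.
- blue_brush: blue-handled brush, 190 mm long, 13 mm thick, lying beside the tray; origin under the handle, 90 mm from its butt. To be left alone.
- white_brush: white-handled brush, 190 mm long, lying; origin under the handle, 90 mm from its butt. To be left alone.
- size_bottle: small pink bottle, 44 mm diameter, 85 mm tall; origin on its axis at table level. To be left alone.
- leaf_pad: pad of pale yellow leaf papers, 85 x 85 x 18 mm; origin on its axis at table level. To be left alone.
- dauber: dusty-rose dauber, 52 mm diameter, 70 mm tall, standing on its pad; origin on its axis at table level. To be left alone.
- varnish_jar: amber jar, 64 mm diameter, 75 mm tall; origin on its axis at table level. To be left alone.
- brush_cup: white cup, 76 mm diameter, 90 mm tall; origin on its axis at table level. To be left alone.
Mind the look-alikes: they are no part of the job. What is shaped like the white but green is not meant.

How it is judged (in metres and radians):
On the way, in this order (a step that is already met when the one before it is completed fails the run):
1. the pink carrier is home in its new bay, pressed against the tray wall (((x of pink_knob in the frame of rim above 0.0355 m and y of pink_knob in the frame of rim above 0.022 m) or (x of pink_knob in the frame of rim above 0.022 m and y of pink_knob in the frame of rim above 0.0355 m)) and contact force between pink and rim above 2.5 N), for 0.2 s.
2. the gold carrier is home in its new bay, pressed against the tray wall (((x of gold_knob in the frame of rim above 0.0355 m and y of gold_knob in the frame of rim below -0.022 m) or (x of gold_knob in the frame of rim below -0.022 m and y of gold_knob in the frame of rim above 0.0355 m)) and contact force between gold and rim above 2.5 N), for 0.2 s.
3. the white carrier is home in its new bay, pressed against the tray wall (((x of white_knob in the frame of rim below -0.0355 m and y of white_knob in the frame of rim below -0.022 m) or (x of white_knob in the frame of rim below -0.022 m and y of white_knob in the frame of rim below -0.0355 m)) and contact force between white and rim above 2.5 N), for 0.2 s.
At the end, for the whole second after the job is handed in: The pink carrier stands in the pink-marked bay, the gold one in the bay the pink one left and the white one in the cream-marked bay, all at rest on the bed, each centre at least 35.5 mm from the tray's centre in one direction and at least 22 mm in the other (((x of pink_knob in the frame of rim above 0.0355 m and y of pink_knob in the frame of rim above 0.022 m) or (x of pink_knob in the frame of rim above 0.022 m and y of pink_knob in the frame of rim above 0.0355 m)) and ((x of gold_knob in the frame of rim above 0.0355 m and y of gold_knob in the frame of rim below -0.022 m) or (x of gold_knob in the frame of rim below -0.022 m and y of gold_knob in the frame of rim above 0.0355 m)) and ((x of white_knob in the frame of rim below -0.0355 m and y of white_knob in the frame of rim below -0.022 m) or (x of white_knob in the frame of rim below -0.022 m and y of white_knob in the frame of rim below -0.0355 m)) and linear speed of each of pink, gold, white below 0.01 m/s); the robot touches nothing.
It fails at once if a carrier is pressed against the rim with more than 25 N (contact force between any of pink, gold, white and rim above 25 N).
It fails at once if a carrier is lifted off the bed by more than 6 mm or tipped by more than 0.15 rad (z of any of pink_knob, gold_knob, white_knob in the frame of rim above 0.037 m or angle between any of pink, gold, white's own z axis and vertical above 0.15 rad).
It fails at once if a bystander is moved by more than 15 mm (distance of any of spare, blue_brush, white_brush, size_bottle, leaf_pad, dauber, varnish_jar, brush_cup from where it was at the start of the episode above 0.015 m).
It also fails if it takes over 66 s, if anything falls off the work surface, if the arm or the gripper's body presses on something with over 40 N, if the wrist force passes 120 N, or if a joint passes its speed limit or range.

## Working session

There is one attempt and no reset: what is moved stays moved. The work goes in short steps, Python scripts to look and compute and a tool call to move; the robot and the scene stay as the last step left them, time stands still between calls to the robot, and variables do not carry over. Pictures are saved under pics/ and viewed, and the job is handed in when it is done.

Besides the shell and the picture viewer there is one more tool, called after "Request:" as name([rows], argument=value, ...), one row to a line, values as JSON. drive_tool: Moves the arm, as the interface text tells. Its arguments: {"type":"object","properties":{"moves":{"type":"array"},"grip_force":{"type":"number"}},"required":["moves"]}

```bash
mkdir -p pics
cat > h.py <<'E'
from rig import r
import numpy as np, cv2
def snap(cam,fn):
    f=r.grab_frame(cam); cv2.imwrite('pics/'+fn,cv2.cvtColor(f['color'],cv2.COLOR_RGB2BGR)); return f
def ray(f,px,pose=None):
    P=np.array(f['pose']) if pose is None else pose
    d=np.array([(px[0]-f['cx'])/f['fx'],-(px[1]-f['cy'])/f['fy'],-1.0])
    return P[:3,3],P[:3,:3]@d
def atz(f,px,z,pose=None):
    o,d=ray(f,px,pose); return o+d*(z-o[2])/d[2]
E
python3 - <<'E'
from h import *
s=r.sense(); print({k:np.round(v,3) for k,v in s.items()})
for c in ['scene','top']:
    f=snap(c,c+'0.png'); print({k:np.round(v,2) for k,v in f.items() if k!='color'})
    for t in ['rim','pink_bay','cream_bay','end_wall','pink_knob','gold_knob','white_knob','spare']:
        print(c,t,[(round(q['score'],2),np.round(q['at'],1)) for q in r.spot_point(t,c)[:4]])
E
```

```text
{'clock': np.float64(0.0), 'qpos': array([-1.21 ,  0.354,  1.634,  0.   ,  1.155, -0.002]), 'qvel': array([-0.001,  0.   ,  0.   ,  0.   ,  0.   , -0.003]), 'joint_efforts': array([-3.0000e-03, -6.0526e+01, -3.4207e+01, -0.0000e+00,  9.0000e-03,
       -0.0000e+00]), 'eef_pos': array([ 221.637, -583.816,  209.722]), 'tcp_rot': array([-3.14 , -0.   ,  0.363]), 'contact_force': array([ 0.064,  0.407, -0.717]), 'wrist_torque': array([-0.008, -0.032,  0.003]), 'opening': np.float64(0.998)}
{'fx': np.float64(385.9), 'fy': np.float64(385.9), 'cx': np.float64(321.63), 'cy': np.float64(198.28), 'pose': array([[-6.80000e-01, -4.30000e-01,  6.00000e-01,  1.31316e+03],
       [ 7.40000e-01, -3.90000e-01,  5.50000e-01,  6.58560e+02],
       [-1.00000e-02,  8.10000e-01,  5.80000e-01,  7.65980e+02],
       [ 0.00000e+00,  0.00000e+00,  0.00000e+00,  1.00000e+00]])}
scene rim [(0.96, array([349.3, 209.5]))]
scene pink_bay [(0.68, array([351.8, 221.9])), (0.25, array([284.4, 259.1]))]
scene cream_bay [(0.66, array([334. , 203.5])), (0.65, array([346.8, 201.1]))]
scene end_wall [(0.87, array([332.5, 
[... 447 characters left out ...]
00000e-02,  9.90000e-01, -1.40000e-01,  4.34630e+02],
       [-1.00000e+00,  1.00000e-02,  1.00000e-02,  3.61000e+00],
       [ 1.00000e-02,  1.40000e-01,  9.90000e-01,  1.22822e+03],
       [ 0.00000e+00,  0.00000e+00,  0.00000e+00,  1.00000e+00]])}
top rim []
top pink_bay [(0.8, array([289.6, 215.7]))]
top cream_bay [(0.77, array([315.8, 237.4])), (0.69, array([306.4, 202.9]))]
top end_wall [(0.76, array([305.7, 205.8]))]
top pink_knob [(0.93, array([317.3, 215.6]))]
top gold_knob [(0.73, array([313.5, 215.3])), (0.59, array([313.4, 239.7]))]
top white_knob [(0.77, array([264.2, 172.6])), (0.73, array([292.8, 237.3]))]
top spare [(0.89, array([253.2, 222.2])), (0.4, array([315.4, 214.5]))]
```

Run:
```python
import cv2
a=cv2.imread('pics/top0.png'); cv2.imwrite('pics/top0z.png',cv2.resize(a[140:290,210:410],None,fx=4,fy=4,interpolation=cv2.INTER_CUBIC))
a=cv2.imread('pics/scene0.png'); cv2.imwrite('pics/scene0z.png',cv2.resize(a[150:290,250:450],None,fx=4,fy=4,interpolation=cv2.INTER_CUBIC))
```

```text
(no output)
```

View pics/top0.png

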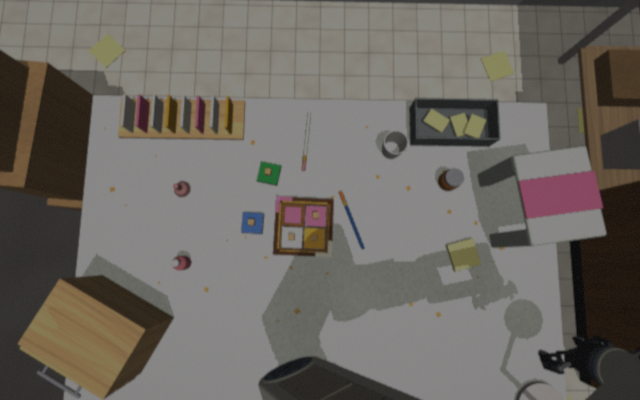

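View pics/top0z.png

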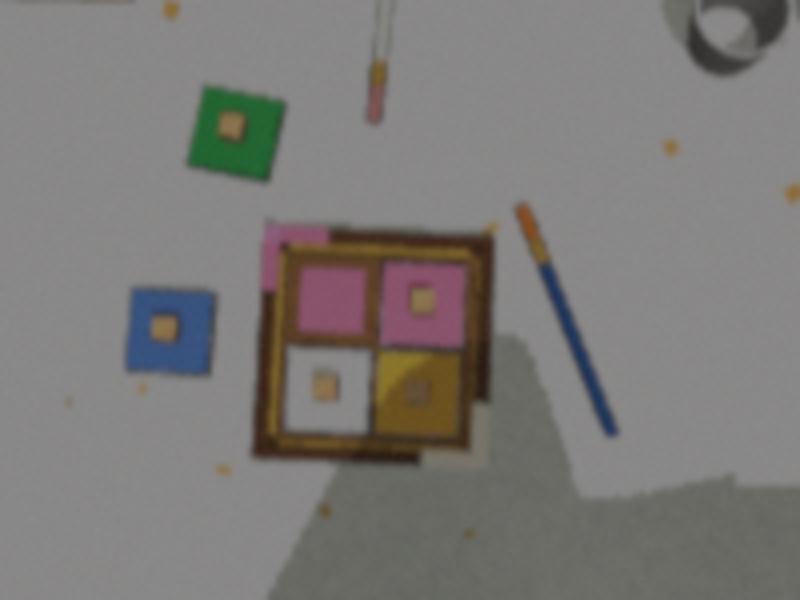

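View pics/scene0z.png

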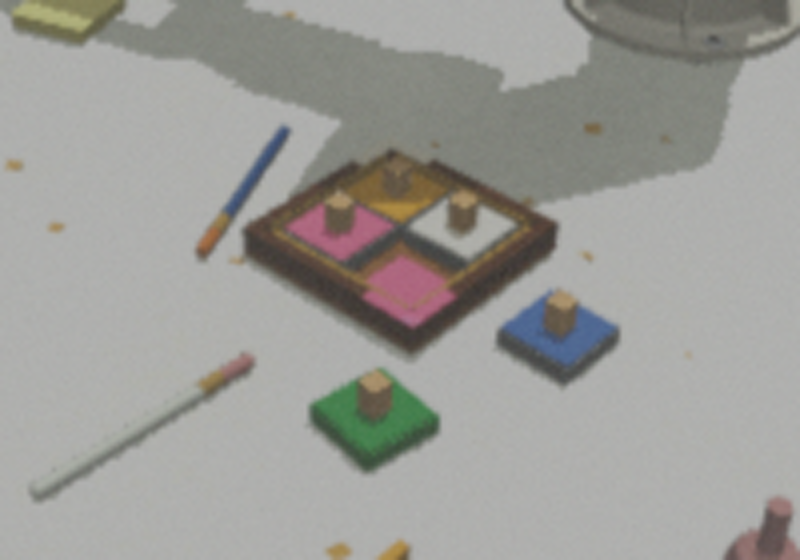

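The top view shows the tray at about (304,226) with image-up = +x and image-left = +y. The empty pink bay is top-left, pink top-right, gold bottom-right (cream cap) and white bottom-left. So pink moves +y, gold +x and white −y in the tray frame. The green and blue carriers stand outside the tray and stay put.

Run:
```python
from h import *
f=r.grab_frame('top')
for n,p,z in [('pink',(317.3,215.6),39),('gold',(313.4,239.7),39),('white',(292.8,237.3),39),('pinktopc',(210+423/4,140+300/4),52),('goldtop',(210+417/4,140+390/4),52),('whitetop',(210+325/4,140+386/4),52),('bay',(289.6,215.7),8),
 ('cornerTR',(210+493/4,140+236/4),28),('BL',(210+255/4,140+455/4),28)]:
    print(n,np.round(atz(f,p,z),1))
w=r.grab_frame('wrist');print({k:np.round(v,3) for k,v in w.items() if k!='color'})
```

```text
pink [557.6   6.6  39. ]
gold [483.9  17.4  39. ]
white [490.3  80.   39. ]
pinktopc [558.   11.3  52. ]
goldtop [490.   14.8  52. ]
whitetop [492.1  83.9  52. ]
bay [559.3  93.6   8. ]
cornerTR [611.3 -42.2  28. ]
BL [440.2 137.5  28. ]
{'fx': np.float64(347.4), 'fy': np.float64(347.4), 'cx': np.float64(311.178), 'cy': np.float64(205.905), 'hand_eye': array([[ 0.00000e+00,  9.46000e-01,  3.26000e-01,  8.31050e+01],
       [ 1.00000e+00, -0.00000e+00, -1.00000e-03, -2.76000e-01],
       [-0.00000e+00,  3.26000e-01, -9.46000e-01, -1.64453e+02],
       [ 0.00000e+00,  0.00000e+00,  0.00000e+00,  1.00000e+00]])}
```

Request:
drive_tool([
  [0.3,[55,-46.7,0],22],
  [0.3,[55,-46.7,0],22],
  [0.3,[55,-46.7,0],22],
  [0.3,[55,-46.7,0],22],
  [0.3,[55,-46.7,0],22],
  [0.3,[55,-46.7,0],22],
  [0.3,[55,-46.7,0],22],
  [0.3,[55,-46.7,0],22],
  [0.3,[55,-46.7,0],22],
  [0.3,[55,-46.7,0],22],
  [0.3,[55,-46.7,0],22],
  [0.3,[55,-46.7,0],22],
], grip_force=50)

```text
clock: 2.5
eef_pos: [571.5, 50.3, 210.6]
tcp_rot: [-3.141, -0.001, -0.019]
contact_force: [1.6, -0.0, 0.5]
opening: 0.701
```

Request:
drive_tool([
  [0.5,[0,0,0],0],
  [0.5,[0,0,0],0],
])

```text
clock: 2.75
eef_pos: [571.0, 50.0, 210.4]
tcp_rot: [3.142, -0.0, -0.019]
contact_force: [0.3, 0.3, -0.1]
opening: 0.503
```

```bash
cat >> h.py <<'E'
from scipy.spatial.transform import Rotation as Ro
def wpose(w,s):
    T=np.eye(4);T[:3,:3]=Ro.from_euler('xyz',s['tcp_rot']).as_matrix();T[:3,3]=s['eef_pos']
    return T@np.array(w['hand_eye'])
E
python3 - <<'E'
from h import *
s=r.sense(); print(s['clock'],s['eef_pos'],s['tcp_rot'],s['opening'],s['contact_force'])
w=snap('wrist','w1.png'); P=wpose(w,s)
for t,z in [('pink_bay',8),('cream_bay',8),('pink_knob',39),('gold_knob',39),('white_knob',39),('rim',8)]:
    for q in r.spot_point(t,'wrist')[:3]: print(t,round(q['score'],2),np.round(q['at'],1),np.round(atz(w,q['at'],z,P),1))
E
```

```text
2.75 [571.02109521  50.03138772 210.38000388] [ 3.14158551e+00 -1.03080327e-04 -1.86759389e-02] 0.5027978378049005 [ 0.33707386  0.28175714 -0.14212419]
gold_knob 0.56 [345.8 249.2] [488.9  14.3  39. ]
white_knob 0.62 [184.   42.4] [692.7 159.5  39. ]
```

View pics/w1.png

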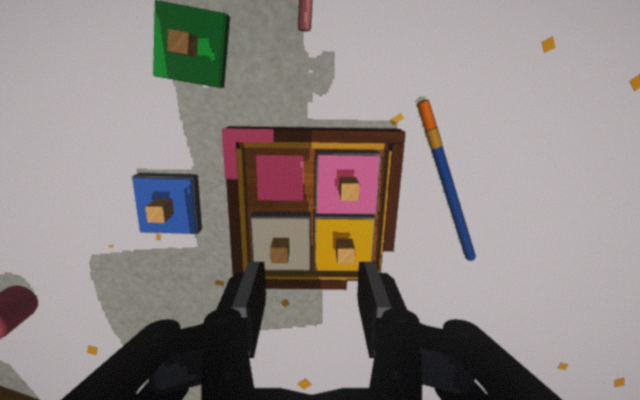

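The wrist view shows the pink carrier at (347,184), gold at (345,244), white at (280,242) and the empty bay at (280,178). The rim's outer corners are near (224,128) and (404,130). Next I'll segment the faces and the rim to get metric positions.

```bash
cat > seg.py <<'E'
from h import *
def faces(fn,w,P):
    img=cv2.imread(fn); hsv=cv2.cvtColor(img,cv2.COLOR_BGR2HSV)
    for n,lo,hi,box in [('pink',(150,60,120),(175,255,255),(305,140,390,222)),('gold',(18,150,90),(32,255,255),(308,212,382,274)),('white',(10,0,110),(60,70,255),(246,208,312,275))]:
        m=cv2.inRange(hsv,lo,hi); k=np.zeros_like(m); x0,y0,x1,y1=box; k[y0:y1,x0:x1]=m[y0:y1,x0:x1]
        k=cv2.morphologyEx(k,cv2.MORPH_OPEN,np.ones((3,3)))
        c=max(cv2.findContours(k,cv2.RETR_EXTERNAL,cv2.CHAIN_APPROX_NONE)[0],key=cv2.contourArea)
        pts=np.array([atz(w,p[0],26,P)[:2] for p in cv2.convexHull(c)],np.float32)
        (cx,cy),sz,a=cv2.minAreaRect(pts); print(n,np.round((cx,cy),1),np.round(sz,1),round((a+45)%90-45,2))
E
python3 - <<'E'
from seg import *
s=r.sense(); w=r.grab_frame('wrist'); P=wpose(w,s); faces('pics/w1.png',w,P)
a=cv2.imread('pics/w1.png')[115:300,210:410]; cv2.imwrite('pics/w1z.png',cv2.resize(a,None,fx=4,fy=3.2*1,interpolation=cv2.INTER_CUBIC))
img=cv2.imread('pics/w1.png')
for n,p in [('TL',(224,128)),('TR',(405,131)),('BL',(232,287))]: print(n,np.round(atz(w,p,28,P),1))
E
```

```text
pink [556.8  12. ] [63.4 62.5] -1.13
gold [487.1  15.4] [62.9 63.3] -1.13
white [489.8  85.1] [61.2 60.7] -1.13
TL [617.5 134.1  28. ]
TR [611.1 -43.7  28. ]
BL [438.4 143.   28. ]
```

View pics/w1z.png

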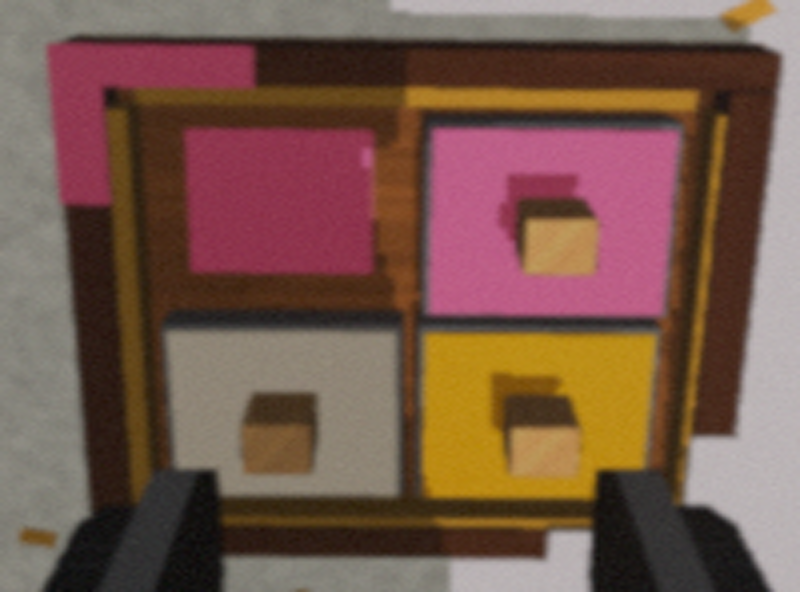

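Run:
```python
from seg import *
s=r.sense(); w=r.grab_frame('wrist'); P=wpose(w,s)
for n,p in [('pink',(560,247)),('gold',(543,452)),('white',(278,448))]: print(n,np.round(atz(w,(210+p[0]/4-.4,115+p[1]/3.2-.3),52,P),1))
```

```text
pink [557.   12.6  52. ]
gold [487.9  15.8  52. ]
white [490.6  84.3  52. ]
```

Request:
drive_tool([
  [0.65,[-1.33,3.8,6],1.4],
  [0.65,[-1.33,3.8,10],1.4],
  [0.65,[-1.33,3.8,12],1.4],
  [0.65,[-1.33,3.8,12],1.4],
  [0.65,[-1.33,3.8,12],1.4],
])

```text
clock: 3.82
eef_pos: [558.3, 12.2, 91.7]
tcp_rot: [-3.141, -0.002, -0.044]
contact_force: [-0.3, -0.5, 0.6]
opening: 0.352
```

Run:
```python
from h import *
s=r.sense(); w=snap('wrist','w2.png');f=snap('scene','s2.png')
a=cv2.imread('pics/s2.png')[130:270,250:450]; cv2.imwrite('pics/s2z.png',cv2.resize(a,None,fx=4,fy=4,interpolation=cv2.INTER_CUBIC))
```

```text
(no output)
```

View pics/w2.png

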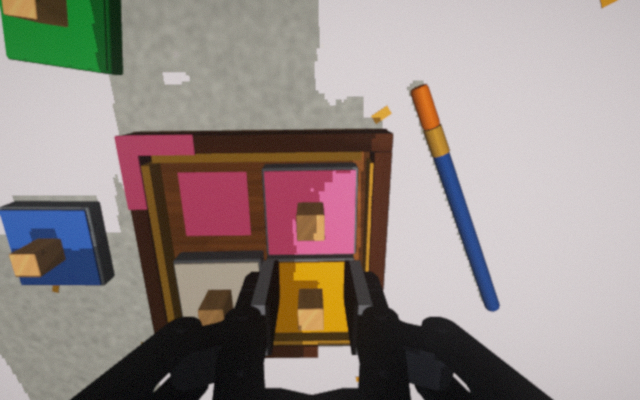

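The wrist view has the pink knob centred between the fingers (column 311), with the carrier edges parallel to the image axes. I'll descend and grip.

Request:
drive_tool([
  [0.65,[-0.12,0,4],0],
  [0.65,[-0.12,0,6],0],
  [0.65,[-0.12,0,6.2],0],
  [0.65,[-0.12,0,6.2],0],
], grip_force=50)

```text
clock: 4.42
eef_pos: [558.3, 12.5, 31.1]
tcp_rot: [-3.141, -0.005, -0.044]
contact_force: [0.2, -0.1, 0.1]
opening: 0.348
```

Request:
drive_tool([
  [1,[0,0,0],0],
  [1,[0,0,0],0],
  [1,[0,0,0],0],
  [1,[0,0,0],0],
], grip_force=50)

```text
clock: 4.92
eef_pos: [558.5, 12.5, 31.3]
tcp_rot: [-3.141, -0.005, -0.044]
contact_force: [-0.5, -0.1, 2.1]
opening: 0.001
```

The opening reads about 0, so the grip missed. I'll look.

Run:
```python
from h import *
s=r.sense(); print(s['opening'],s['eef_pos'])
w=snap('wrist','w3.png');f=snap('scene','s3.png')
a=cv2.imread('pics/s3.png')[130:270,250:450]; cv2.imwrite('pics/s3z.png',cv2.resize(a,None,fx=4,fy=4,interpolation=cv2.INTER_CUBIC))
```

```text
0.001361013420376913 [558.54073891  12.48381301  31.32723868]
```

View pics/s3z.png

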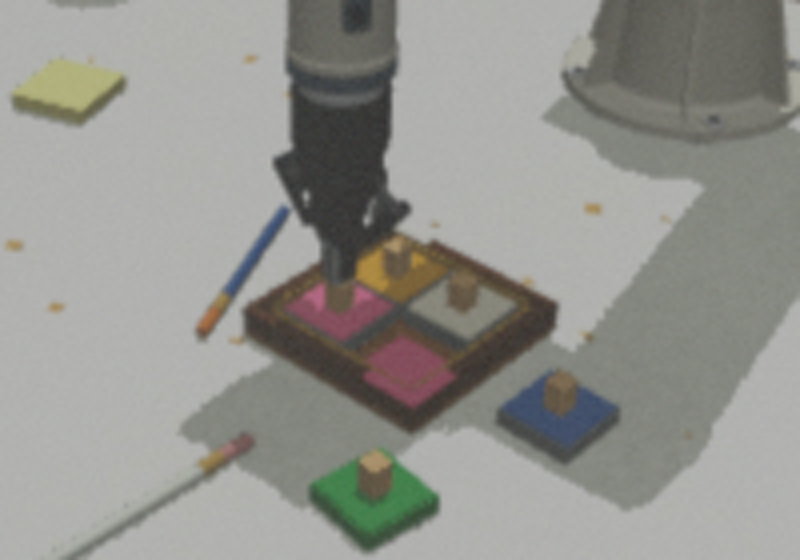

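View pics/w3.png

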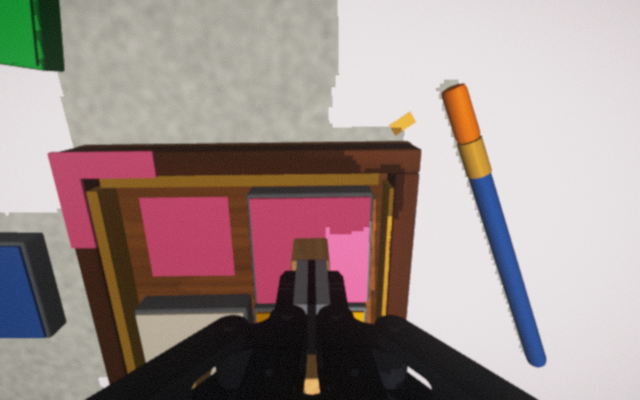

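Run:
```python
import cv2
a=cv2.imread('pics/w3.png')[220:400,220:400]; cv2.imwrite('pics/w3z.png',cv2.convertScaleAbs(cv2.resize(a,None,fx=3.3,fy=3.3,interpolation=cv2.INTER_CUBIC),alpha=1.6,beta=25))
a=cv2.imread('pics/s3.png')[180:225,310:375]; cv2.imwrite('pics/s3zz.png',cv2.convertScaleAbs(cv2.resize(a,None,fx=12,fy=12,interpolation=cv2.INTER_CUBIC),alpha=1.4,beta=20))
```

```text
(no output)
```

View pics/w3z.png

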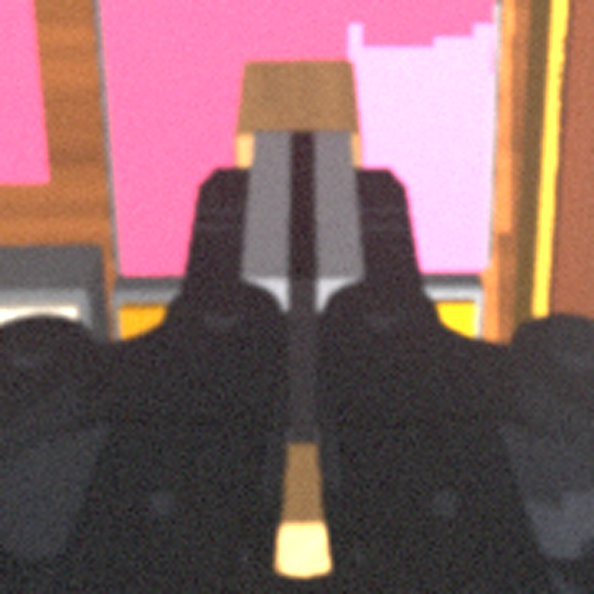

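View pics/s3zz.png

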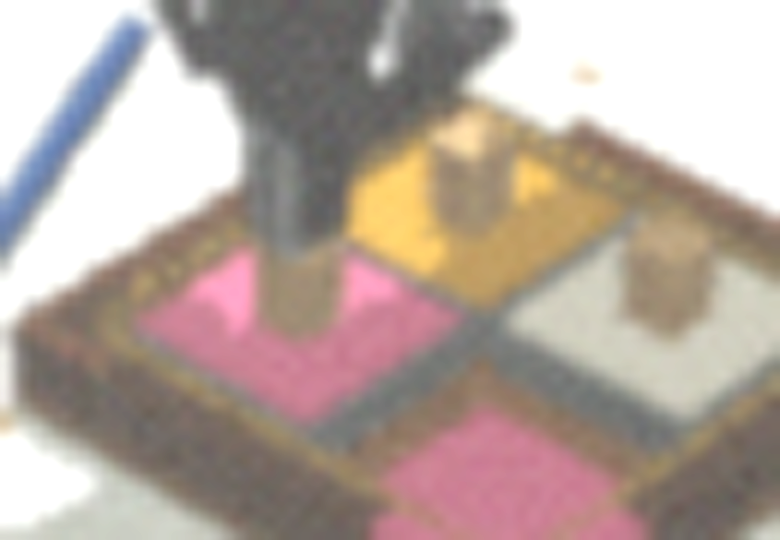

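```bash
cat >> h.py <<'E'
def proj(f,p,pose=None):
    P=np.array(f['pose']) if pose is None else pose
    c=np.linalg.inv(P)@np.append(p,1.); return np.array([f['cx']-f['fx']*c[0]/c[2], f['cy']+f['fy']*c[1]/c[2]])
E
python3 - <<'E'
from h import *
f=r.grab_frame('scene'); s=r.sense()
for z in (26,31.3,39,52,60): print(z,proj(f,[558.5,12.5,z]))
for z in (26,52): print('white',z,proj(f,[490.3,84.5,z]),'gold',proj(f,[487.5,15.5,z]))
E
```

```text
26 [334.70800777 206.01504899]
31.3 [334.72206216 204.68641061]
39 [334.7426062  202.74427089]
52 [334.77763218 199.43307328]
60 [334.7994026  197.37499714]
white 26 [365.5967523  205.43452179] gold [349.44076002 196.80447815]
white 52 [366.04784292 198.84901705] gold [349.68435619 190.32396011]
```

Run:
```python
import cv2
a=cv2.imread('pics/w2.png')[230:400,200:420]; cv2.imwrite('pics/w2z.png',cv2.convertScaleAbs(cv2.resize(a,None,fx=3.3,fy=3.3,interpolation=cv2.INTER_CUBIC),alpha=1.6,beta=25))
```

```text
(no output)
```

View pics/w2z.png

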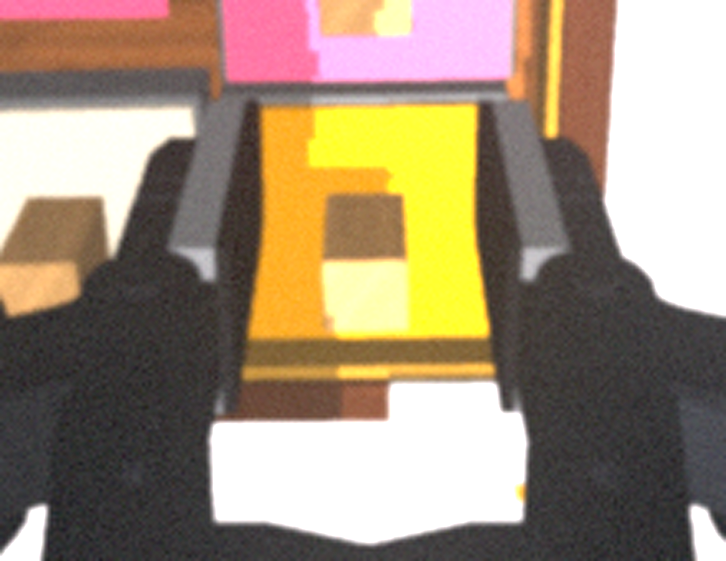

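Both cameras put the fingertips near z≈50, at the knob's top, so they closed above the knob. They sit about 20 mm higher than the reported TCP suggests. I'll reopen and creep down in small steps, watching the vertical force.

Request:
drive_tool([
  [0.65,[-0.1,0,-0.2],0],
  [0.65,[-0.1,0,-0.2],0],
  [0.65,[-0.1,0,0.2],0],
  [0.65,[-0.1,0,0.4],0],
  [0.65,[-0.1,0,0.5],0],
])

```text
clock: 5.7
eef_pos: [557.3, 12.6, 25.9]
tcp_rot: [-3.141, -0.004, -0.044]
contact_force: [-0.0, 0.9, -0.3]
opening: 0.35
```

Request:
drive_tool([
  [0.65,[0,0,0.3],0],
  [0.65,[0,0,0.4],0],
  [0.65,[0,0,0.5],0],
])

```text
clock: 6.08
eef_pos: [557.3, 12.5, 20.8]
tcp_rot: [-3.141, -0.004, -0.044]
contact_force: [0.1, -0.4, -0.3]
opening: 0.347
```

Run:
```python
from h import *
s=r.sense(); print(s['opening'],s['eef_pos'],s['contact_force'])
w=snap('wrist','w4.png');f=snap('scene','s4.png')
a=cv2.imread('pics/s4.png')[180:225,310:375]; A=cv2.resize(a,None,fx=6,fy=6,interpolation=cv2.INTER_CUBIC)
b=cv2.imread('pics/w4.png')[200:370,200:430]; B=cv2.resize(b,(365,270))
cv2.imwrite('pics/c4.png',cv2.convertScaleAbs(np.hstack([A,B]),alpha=1.5,beta=20))
```

```text
0.3467822731997279 [557.34273113  12.5346768   20.83528516] [ 0.10373407 -0.35583561 -0.31065182]
```

View pics/c4.png

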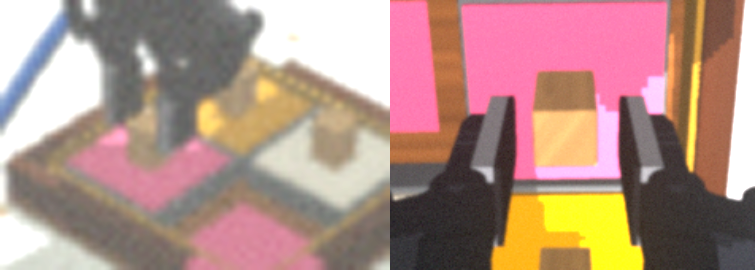

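There is no contact with the TCP at 20.8, below the block top, which confirms the offset. The fingers now straddle the knob. I'll go a bit lower and close.

Request:
drive_tool([
  [0.65,[0,0,0.2],0],
  [0.65,[0,0,0.4],0],
  [0.65,[0,0,0.5],0],
])

```text
clock: 6.55
eef_pos: [557.3, 12.5, 15.7]
tcp_rot: [-3.141, -0.004, -0.044]
contact_force: [-0.2, 0.2, 0.5]
opening: 0.35
```

Request:
drive_tool([
  [1,[0,0,0],0],
  [1,[0,0,0],0],
  [1,[0,0,0],0],
  [1,[0,0,0],0],
], grip_force=40)

```text
clock: 7.05
eef_pos: [557.3, 12.5, 15.7]
tcp_rot: [-3.141, -0.004, -0.044]
contact_force: [-0.2, -0.5, 0.1]
opening: 0.2
```

Run:
```python
from h import *
s=r.sense(); print(s['opening'],s['eef_pos'],s['contact_force'])
w=snap('wrist','w5.png');f=snap('scene','s5.png')
a=cv2.imread('pics/s5.png')[180:225,310:375]; A=cv2.resize(a,None,fx=6,fy=6,interpolation=cv2.INTER_CUBIC)
b=cv2.imread('pics/w5.png')[200:370,200:430]; B=cv2.resize(b,(365,270))
cv2.imwrite('pics/c5.png',cv2.convertScaleAbs(np.hstack([A,B]),alpha=1.5,beta=20))
```

```text
0.1995280914211082 [557.28330126  12.50051201  15.73661712] [-0.24443185 -0.53615724  0.1423644 ]
```

View pics/c5.png

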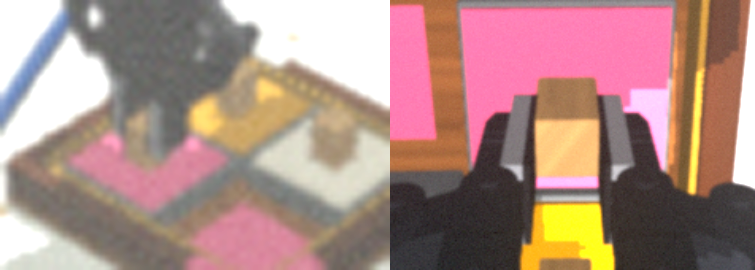

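Pink is gripped: opening 0.20, about 17 mm. Sliding +y (−tool y), quickly to 67 mm and then creeping.

Request:
drive_tool([
  [1,[0,-0.8,0],0],
  [1,[0,-2,0],0],
  [1,[0,-3.3,0],0],
  [1,[0,-4.6,0],0],
  [1,[0,-5.8,0],0],
  [1,[0,-6.5,0],0],
  [1,[0,-6.8,0],0],
  [1,[0,-6.8,0],0],
])

```text
clock: 8.15
eef_pos: [560.3, 80.8, 15.7]
tcp_rot: [-3.141, -0.004, -0.044]
contact_force: [0.4, 2.1, -0.7]
opening: 0.198
```

Request:
drive_tool([
  [1,[0,-0.1,0],0],
  [1,[0,-0.2,0],0],
  [1,[0,-0.3,0],0],
])

```text
clock: 8.52
eef_pos: [560.4, 83.6, 15.7]
tcp_rot: [-3.141, -0.004, -0.044]
contact_force: [-0.6, -2.2, 0.1]
opening: 0.196
```

Request:
drive_tool([
  [1,[0,-0.05,0],0],
  [1,[0,-0.1,0],0],
])

```text
clock: 8.78
eef_pos: [560.4, 84.5, 15.7]
tcp_rot: [-3.141, -0.004, -0.044]
contact_force: [0.4, -2.0, 0.5]
opening: 0.201
```

Request:
drive_tool([
  [1,[0,-0.05,0],0],
  [1,[0,-0.1,0],0],
])

```text
clock: 9.02
eef_pos: [560.4, 85.6, 15.7]
tcp_rot: [-3.141, -0.004, -0.044]
contact_force: [-0.3, -2.1, 0.7]
opening: 0.198
```

Request:
drive_tool([
  [1,[0,-0.04,0],0],
  [1,[0,-0.08,0],0],
])

```text
clock: 9.28
eef_pos: [560.5, 86.4, 15.7]
tcp_rot: [-3.141, -0.004, -0.044]
contact_force: [-0.4, -1.7, -0.2]
opening: 0.197
```

Request:
drive_tool([
  [1,[0,-0.04,0],0],
  [1,[0,-0.08,0],0],
])

```text
clock: 9.52
eef_pos: [560.5, 87.2, 15.7]
tcp_rot: [-3.141, -0.004, -0.044]
contact_force: [-0.4, -1.1, -0.2]
opening: 0.198
```

Request:
drive_tool([
  [1,[0,-0.04,0],0],
  [1,[0,-0.08,0],0],
])

```text
clock: 9.78
eef_pos: [560.6, 88.0, 15.8]
tcp_rot: [-3.141, -0.004, -0.044]
contact_force: [-1.0, -3.5, 0.9]
opening: 0.198
```

Request:
drive_tool([
  [1,[0,-0.03,0],0],
  [1,[0,-0.05,0],0],
])

```text
clock: 10.02
eef_pos: [560.6, 88.1, 15.8]
tcp_rot: [-3.142, -0.004, -0.044]
contact_force: [-0.5, -5.7, 1.0]
opening: 0.194
```

Request:
drive_tool([
  [1,[0,-0.03,0],0],
  [1,[0,-0.05,0],0],
])

```text
clock: 10.28
eef_pos: [560.7, 88.1, 15.8]
tcp_rot: [3.141, -0.004, -0.043]
contact_force: [0.6, -7.2, 1.4]
opening: 0.201
```

Request:
drive_tool([
  [1,[0,-0.06,0],0],
  [1,[0,-0.06,0],0],
  [1,[0,-0.06,0],0],
])

```text
clock: 10.65
eef_pos: [560.6, 88.1, 15.8]
tcp_rot: [3.14, -0.004, -0.043]
contact_force: [0.6, -6.6, 0.7]
opening: 0.199
```

Request:
drive_tool([
  [1,[0,-0.07,0],0],
  [1,[0,-0.07,0],0],
  [1,[0,-0.07,0],0],
  [1,[0,-0.07,0],0],
  [1,[0,-0.07,0],0],
  [1,[0,-0.07,0],0],
])

```text
clock: 11.4
eef_pos: [560.7, 88.1, 15.8]
tcp_rot: [3.139, -0.004, -0.043]
contact_force: [0.9, -8.1, 1.6]
opening: 0.2
```

Pink met the strip at y≈40.6 mm in the tray frame and was held at about 7–8 N for over 0.7 s. I'll relax, release, rise, and move over gold with a 90° turn.

Request:
drive_tool([
  [1,[0,0,0],0],
  [0.65,[0,0,0],0],
  [0.65,[0,0,0],0],
  [0.65,[0,0,-2],0],
  [0.65,[0,0,-4],0],
  [0.65,[0,0,-6],0],
])

```text
clock: 12.15
eef_pos: [560.4, 88.6, 76.4]
tcp_rot: [3.14, -0.004, -0.043]
contact_force: [0.4, -0.5, 0.6]
opening: 0.354
```

Request:
drive_tool([
  [0.65,[-3,3,-6],-10],
  [0.65,[-7,7.55,-6],-20],
  [0.65,[-7,7.55,-6],-30],
  [0.65,[-7,7.55,-6],-40],
  [0.65,[-7,7.55,-6],-50],
  [0.65,[-7,7.55,-6],-60],
  [0.65,[-7,7.55,-6],-70],
  [0.65,[-7,7.55,-6],-80],
  [0.65,[-7,7.55,-6],-90],
  [0.65,[-7,7.55,-6],-90],
  [0.65,[-7,7.55,-6],-90],
])

```text
clock: 13.52
eef_pos: [487.0, 16.4, 136.3]
tcp_rot: [3.138, 0.002, 1.524]
contact_force: [0.1, 0.1, 0.8]
opening: 0.351
```

Run:
```python
from h import *
s=r.sense(); print(s['opening'],s['eef_pos'],s['tcp_rot'],s['qpos'])
w=snap('wrist','w6.png');P=wpose(w,s)
```

```text
0.35137201930131745 [487.02577072  16.39594816 136.32299841] [3.13753769e+00 1.80371714e-03 1.52435177e+00] [ 0.03215338  0.22974339  1.9956404  -0.00267602  0.91230976  0.08022767]
```

View pics/w6.png

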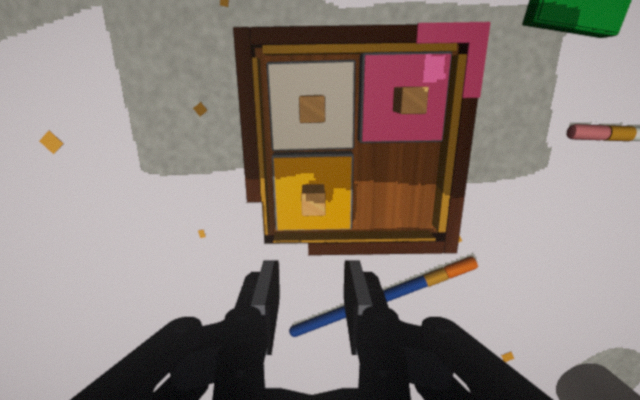

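Run:
```python
from h import *
s=r.sense(); w=r.grab_frame('wrist');P=wpose(w,s)
print(np.round(atz(w,(313.5,206),52,P),1))
a=cv2.imread('pics/w6.png')[30:250,230:490]; cv2.imwrite('pics/w6z.png',cv2.resize(a,None,fx=2.7,fy=2.7,interpolation=cv2.INTER_CUBIC))
g=cv2.imread('pics/w6.png');hsv=cv2.cvtColor(g,cv2.COLOR_BGR2HSV)
m=cv2.inRange(hsv,(15,120,60),(35,255,255)); k=np.zeros_like(m);k[155:231,272:353]=m[155:231,272:353]
c=np.vstack(cv2.findContours(k,0,1)[0]); pts=np.array([atz(w,p[0],26,P)[:2] for p in cv2.convexHull(c)],np.float32);print(cv2.minAreaRect(pts))
```

```text
[488.2  14.2  52. ]
((486.9457702636719, 15.43848991394043), (63.99335861206055, 65.91510009765625), 87.30074310302734)
```

View pics/w6z.png

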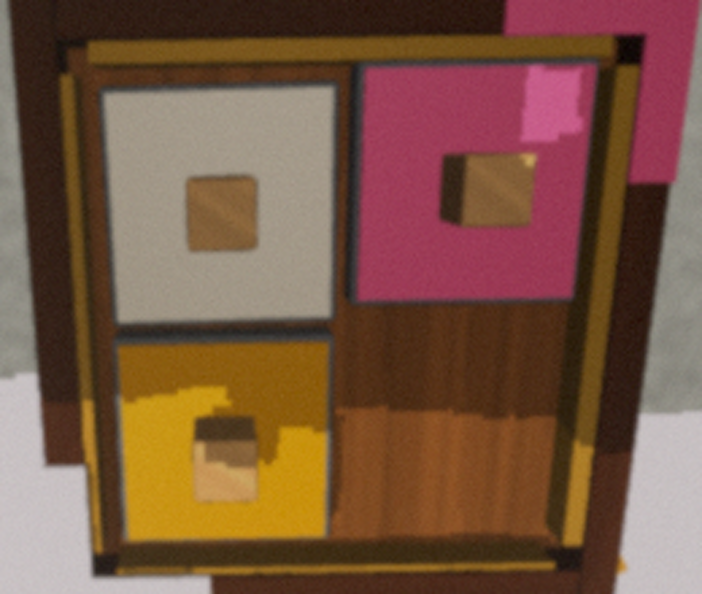

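Request:
drive_tool([
  [0.65,[-0.12,0.06,5],0],
  [0.65,[-0.12,0.06,8],0],
  [0.65,[-0.12,0.06,9.5],0],
  [0.65,[-0.12,0.06,10.5],0],
  [0.65,[-0.12,0.06,11.4],0],
  [0.65,[-0.12,0.06,12.05],0],
  [0.65,[-0.12,0.06,12.05],0],
])

```text
clock: 14.5
eef_pos: [488.0, 14.9, 15.8]
tcp_rot: [3.138, 0.002, 1.526]
contact_force: [0.1, 0.3, 0.3]
opening: 0.351
```

Request:
drive_tool([
  [1,[0,0,0],0],
  [1,[0,0,0],0],
  [1,[0,0,0],0],
  [1,[0,0,0],0],
], grip_force=40)

```text
clock: 15.0
eef_pos: [488.3, 14.9, 16.2]
tcp_rot: [3.137, 0.002, 1.526]
contact_force: [-1.6, 0.1, 7.4]
opening: 0.203
```

Request:
drive_tool([
  [1,[0,0.1,0],0],
  [1,[0,0.8,0],0],
  [1,[0,2,0],0],
  [1,[0,3.3,0],0],
  [1,[0,4.6,0],0],
  [1,[0,5.8,0],0],
  [1,[0,6.5,0],0],
  [1,[0,6.7,0],0],
  [1,[0,6.7,0],0],
])

```text
clock: 16.12
eef_pos: [555.0, 11.8, 16.4]
tcp_rot: [3.137, 0.002, 1.526]
contact_force: [0.2, -1.2, -1.4]
opening: 0.198
```

Request:
drive_tool([
  [1,[0,0.1,0],0],
  [1,[0,0.2,0],0],
  [1,[0,0.3,0],0],
  [1,[0,0.4,0],0],
])

```text
clock: 16.62
eef_pos: [559.0, 11.7, 16.4]
tcp_rot: [3.137, 0.002, 1.526]
contact_force: [0.2, -0.2, -3.2]
opening: 0.199
```

Request:
drive_tool([
  [1,[0,0.04,0],0],
  [1,[0,0.08,0],0],
])

```text
clock: 16.88
eef_pos: [559.8, 11.6, 16.4]
tcp_rot: [3.137, 0.002, 1.526]
contact_force: [-0.2, 0.4, -2.0]
opening: 0.197
```

Request:
drive_tool([
  [1,[0,0.04,0],0],
  [1,[0,0.08,0],0],
])

```text
clock: 17.12
eef_pos: [560.6, 11.6, 16.4]
tcp_rot: [3.138, 0.002, 1.526]
contact_force: [-0.4, -0.4, -1.8]
opening: 0.196
```

Request:
drive_tool([
  [1,[0,0.04,0],0],
  [1,[0,0.08,0],0],
])

```text
clock: 17.38
eef_pos: [561.5, 11.5, 16.4]
tcp_rot: [3.137, 0.002, 1.526]
contact_force: [0.8, -0.4, -2.4]
opening: 0.199
```

Request:
drive_tool([
  [1,[0,0.04,0.01],0],
  [1,[0,0.08,0.01],0],
])

```text
clock: 17.62
eef_pos: [562.3, 11.5, 16.3]
tcp_rot: [3.137, 0.002, 1.526]
contact_force: [-0.2, 0.4, -1.9]
opening: 0.199
```

Request:
drive_tool([
  [1,[0,0.04,0.01],0],
  [1,[0,0.08,0.01],0],
])

```text
clock: 17.88
eef_pos: [562.5, 11.5, 16.3]
tcp_rot: [3.139, 0.002, 1.526]
contact_force: [-4.8, -0.5, 2.9]
opening: 0.198
```

Request:
drive_tool([
  [1,[0,0.04,0],0],
  [1,[0,0.08,0],0],
])

```text
clock: 18.12
eef_pos: [562.5, 11.4, 16.3]
tcp_rot: [3.14, 0.002, 1.526]
contact_force: [-6.2, 0.9, 5.5]
opening: 0.197
```

Request:
drive_tool([
  [1,[0,0.04,0],0],
  [1,[0,0.08,0],0],
])

```text
clock: 18.38
eef_pos: [562.5, 11.4, 16.3]
tcp_rot: [-3.141, 0.002, 1.526]
contact_force: [-7.0, 0.3, 6.5]
opening: 0.201
```

Request:
drive_tool([
  [1,[0,0.08,0],0],
  [1,[0,0.08,0],0],
  [1,[0,0.08,0],0],
  [1,[0,0.08,0],0],
  [1,[0,0.08,0],0],
  [1,[0,0.08,0],0],
])

```text
clock: 19.12
eef_pos: [562.5, 11.4, 16.3]
tcp_rot: [-3.14, 0.002, 1.526]
contact_force: [-6.3, 0.9, 6.2]
opening: 0.198
```

Holding at 6.3 N felt. The downward load may add friction, so I'll press slightly more, to about 9 N, to be sure.

Request:
drive_tool([
  [1,[0,0.1,-0.03],0],
  [1,[0,0.12,-0.03],0],
  [1,[0,0.12,-0.03],0],
  [1,[0,0.12,-0.03],0],
  [1,[0,0.12,-0.03],0],
  [1,[0,0.12,-0.03],0],
  [1,[0,0.12,-0.03],0],
])

```text
clock: 20.0
eef_pos: [562.5, 11.4, 16.4]
tcp_rot: [-3.138, 0.002, 1.526]
contact_force: [-6.7, 0.3, 3.5]
opening: 0.199
```

Request:
drive_tool([
  [1,[0,0.14,-0.02],0],
  [1,[0,0.16,-0.02],0],
  [1,[0,0.17,-0.02],0],
  [1,[0,0.17,-0.02],0],
  [1,[0,0.17,-0.02],0],
  [1,[0,0.17,-0.02],0],
  [1,[0,0.17,-0.02],0],
])

```text
clock: 20.88
eef_pos: [562.5, 11.4, 16.4]
tcp_rot: [-3.135, 0.002, 1.526]
contact_force: [-7.7, 0.5, 7.9]
opening: 0.202
```

Request:
drive_tool([
  [1,[0,0.17,-0.05],0],
  [1,[0,0.2,-0.05],0],
  [1,[0,0.22,-0.05],0],
  [1,[0,0.22,-0.05],0],
  [1,[0,0.22,-0.05],0],
  [1,[0,0.22,-0.05],0],
])

```text
clock: 21.62
eef_pos: [562.5, 11.3, 16.6]
tcp_rot: [-3.13, 0.003, 1.526]
contact_force: [-9.1, 0.6, 5.8]
opening: 0.196
```

Request:
drive_tool([
  [1,[0,0,0],0],
  [0.65,[0,0,0],0],
  [0.65,[0,0,0],0],
  [0.65,[0,0,-2],0],
  [0.65,[0,0,-4],0],
  [0.65,[0,0,-6],0],
])

```text
clock: 22.38
eef_pos: [563.7, 11.4, 77.3]
tcp_rot: [-3.131, 0.003, 1.526]
contact_force: [1.0, 0.1, -0.1]
opening: 0.352
```

Request:
drive_tool([
  [0.65,[3,-3,-6],10],
  [0.65,[7,-7.55,-6],20],
  [0.65,[7,-7.55,-6],30],
  [0.65,[7,-7.55,-6],40],
  [0.65,[7,-7.55,-6],50],
  [0.65,[7,-7.55,-6],60],
  [0.65,[7,-7.55,-6],70],
  [0.65,[7,-7.55,-6],80],
  [0.65,[7,-7.55,-6],90],
  [0.65,[7,-7.55,-6],90],
  [0.65,[7,-7.55,-6],90],
])

```text
clock: 23.75
eef_pos: [492.3, 84.9, 138.0]
tcp_rot: [3.139, 0.01, -0.041]
contact_force: [-0.1, -0.1, -0.1]
opening: 0.35
```

Run:
```python
from h import *
s=r.sense(); print(s['opening'],s['eef_pos'],s['tcp_rot'],s['clock'])
w=snap('wrist','w7.png');P=wpose(w,s)
print(proj(w,[490.2,84.6,52],P))
```

```text
0.3502063106823751 [492.26762356  84.85218977 137.95189558] [ 3.13914942  0.00982797 -0.04080333] 23.75
[311.03459667 203.51652373]
```

View pics/w7.png

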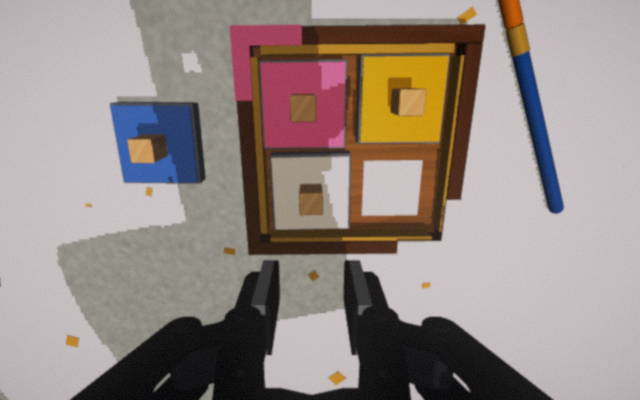

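White's knob at (311,204) matches the prediction. Pink and gold sit home against their strips. Descending on white.

Request:
drive_tool([
  [0.65,[-0.1,0,5],0],
  [0.65,[-0.1,0,8],0],
  [0.65,[-0.1,0,9.5],0],
  [0.65,[-0.1,0,10.5],0],
  [0.65,[-0.1,0,11.4],0],
  [0.65,[-0.1,0,12.15],0],
  [0.65,[-0.1,0,12.15],0],
])

```text
clock: 24.68
eef_pos: [489.9, 84.6, 16.3]
tcp_rot: [3.139, 0.01, -0.041]
contact_force: [0.3, 0.4, 0.3]
opening: 0.352
```

Request:
drive_tool([
  [1,[0,0,0],0],
  [1,[0,0,0],0],
  [1,[0,0,0],0],
  [1,[0,0,0],0],
], grip_force=40)

```text
clock: 25.18
eef_pos: [490.2, 84.7, 16.7]
tcp_rot: [3.139, 0.01, -0.041]
contact_force: [-1.4, 0.3, 5.9]
opening: 0.194
```

Request:
drive_tool([
  [1,[0,0.1,0],0],
  [1,[0,0.8,0],0],
  [1,[0,2,0],0],
  [1,[0,3.3,0],0],
  [1,[0,4.6,0],0],
  [1,[0,5.8,0],0],
  [1,[0,6.4,0],0],
  [1,[0,6.6,0],0],
  [1,[0,6.6,0],0],
])

```text
clock: 26.3
eef_pos: [487.4, 18.7, 16.8]
tcp_rot: [3.139, 0.01, -0.041]
contact_force: [-0.9, 1.0, -3.0]
opening: 0.201
```

Request:
drive_tool([
  [1,[0,0.1,0],0],
  [1,[0,0.2,0],0],
  [1,[0,0.3,0],0],
  [1,[0,0.4,0],0],
])

```text
clock: 26.8
eef_pos: [487.2, 14.7, 16.8]
tcp_rot: [3.139, 0.01, -0.041]
contact_force: [0.2, 0.0, -2.3]
opening: 0.198
```

Request:
drive_tool([
  [1,[0,0.04,0],0],
  [1,[0,0.08,0],0],
])

```text
clock: 27.05
eef_pos: [487.2, 13.9, 16.8]
tcp_rot: [3.139, 0.01, -0.041]
contact_force: [0.1, 0.4, -2.3]
opening: 0.199
```

Request:
drive_tool([
  [1,[0,0.04,0],0],
  [1,[0,0.08,0],0],
])

```text
clock: 27.3
eef_pos: [487.2, 13.0, 16.8]
tcp_rot: [3.139, 0.01, -0.041]
contact_force: [0.2, 0.2, -2.3]
opening: 0.2
```

Request:
drive_tool([
  [1,[0,0.04,0],0],
  [1,[0,0.08,0],0],
])

```text
clock: 27.55
eef_pos: [487.1, 12.2, 16.8]
tcp_rot: [3.139, 0.01, -0.041]
contact_force: [0.1, -0.5, -2.3]
opening: 0.198
```

Request:
drive_tool([
  [1,[0,0.04,0.02],0],
  [1,[0,0.08,0.02],0],
])

```text
clock: 27.8
eef_pos: [487.3, 11.5, 16.8]
tcp_rot: [3.139, 0.009, -0.041]
contact_force: [-0.2, 0.9, 0.2]
opening: 0.2
```

Request:
drive_tool([
  [1,[0,0.04,0],0],
  [1,[0,0.08,0],0],
])

```text
clock: 28.05
eef_pos: [487.3, 10.7, 16.8]
tcp_rot: [3.139, 0.009, -0.041]
contact_force: [-0.1, 0.8, -0.3]
opening: 0.197
```

Request:
drive_tool([
  [1,[0,0.04,0],0],
  [1,[0,0.08,0],0],
])

```text
clock: 28.3
eef_pos: [487.3, 9.8, 16.8]
tcp_rot: [3.139, 0.009, -0.041]
contact_force: [-0.3, 1.1, -0.9]
opening: 0.195
```

Request:
drive_tool([
  [1,[0,0.04,0],0],
  [1,[0,0.08,0],0],
])

```text
clock: 28.55
eef_pos: [487.2, 9.0, 16.8]
tcp_rot: [3.139, 0.009, -0.041]
contact_force: [0.3, 0.4, -0.6]
opening: 0.197
```

Request:
drive_tool([
  [1,[0,0.04,0],0],
  [1,[0,0.08,0],0],
])

```text
clock: 28.8
eef_pos: [487.2, 8.2, 16.8]
tcp_rot: [3.139, 0.009, -0.041]
contact_force: [0.0, 0.7, -2.0]
opening: 0.198
```

Request:
drive_tool([
  [1,[0,0.04,0],0],
  [1,[0,0.08,0],0],
])

```text
clock: 29.05
eef_pos: [487.2, 7.8, 16.8]
tcp_rot: [3.14, 0.009, -0.042]
contact_force: [-0.6, 7.2, -0.9]
opening: 0.198
```

Request:
drive_tool([
  [1,[0,0.04,0],0],
  [1,[0,0.08,0],0],
])

```text
clock: 29.3
eef_pos: [487.2, 7.7, 16.8]
tcp_rot: [3.141, 0.009, -0.043]
contact_force: [0.0, 9.5, 0.2]
opening: 0.198
```

Request:
drive_tool([
  [1,[0,0.08,0],0],
  [1,[0,0.08,0],0],
  [1,[0,0.08,0],0],
  [1,[0,0.08,0],0],
  [1,[0,0.08,0],0],
  [1,[0,0.08,0],0],
])

```text
clock: 30.05
eef_pos: [487.2, 7.8, 16.9]
tcp_rot: [-3.141, 0.009, -0.043]
contact_force: [0.4, 9.4, -1.2]
opening: 0.196
```

Request:
drive_tool([
  [1,[0,0,0],0],
  [0.65,[0,0,0],0],
  [0.65,[0,0,0],0],
  [0.65,[0,0,-2],0],
  [0.65,[0,0,-4],0],
  [0.65,[0,0,-8],0],
  [0.65,[0,0,-13],0],
  [0.65,[0,0,-15],0],
  [0.65,[0,0,-15],0],
])

```text
clock: 31.18
eef_pos: [489.8, 7.4, 168.5]
tcp_rot: [-3.141, 0.006, -0.043]
contact_force: [0.2, 0.1, -1.0]
opening: 0.35
```

Run:
```python
from h import *
s=r.sense(); print(s['opening'],s['eef_pos'],s['tcp_rot'],s['clock'])
w=snap('wrist','w8.png');snap('top','top8.png')
a=cv2.imread('pics/top8.png')[140:290,210:410]; cv2.imwrite('pics/top8z.png',cv2.resize(a,None,fx=4,fy=4))
```

```text
0.35046102112030153 [489.76675073   7.4321533  168.45044547] [-3.14093868  0.00554825 -0.04330179] 31.175
```

View pics/w8.png

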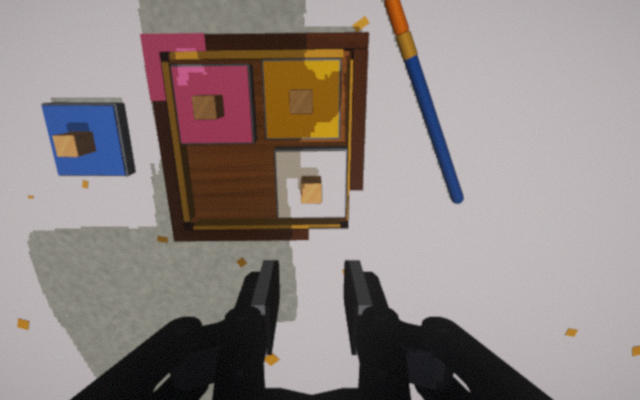

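The image shows all three carriers upright in their new bays: pink (210,103), gold (300,100), white (311,184). Each is flush with its strip and the gripper is clear. Handing in.

Run:
```python
from h import *
print(r.sign_off()); print(r.sense()['clock'])
```

```text
the job is handed in; nothing more can be done
None
the job is handed in; nothing more can be done
```

I slid all three carriers on by one place in the order asked and handed the job in at about 31 s. Sign-off gave no verdict.

| Carrier | Direction (tray frame) | Met its strip at | Force felt at the tool |
|---|---|---|---|
| Pink | +y, into the pink bay | y ≈ +40.6 mm | 7–8 N, held over 0.7 s |
| Gold | +x, into pink's old bay | x ≈ +39.8 mm | 6–9 N, held over 3 s |
| White | −y, into the cream bay | y ≈ −42.8 mm | about 9.5 N, held over 0.7 s |

**Last checks:** The last wrist picture shows all three carriers upright and against their strips, with the gripper open well above the tray. The blue carrier and blue brush look undisturbed in that picture. I took a final top view but did not look at it, so the other bystanders were not checked afterwards. The gripper went near nothing outside the tray.

**What failed or disagreed:**
- **First grasp:** it closed on nothing. The fingertips really sit about 20 mm higher than the reported TCP, which both cameras and a low contact-free descent confirmed. I went lower and the grip held at about 17 mm opening.
- **Vertical forces:** the tool pressed gold and white down by about 6–7 N as it gripped them. It then carried most of their weight while sliding, a lift I estimate at under half a millimetre.

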